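Hold a test gauge on the live gas nipple

ROBOT

A 6-joint arm with a two-finger parallel gripper is mounted at the origin on the work surface. World frame = base frame: x ahead of the robot, y to its left, z up, the work surface at z = 0. Lengths are in m, angles in rad, forces in N, time in s.
With the tool pointing down it reaches from about 0.35 to 0.975 m from the base axis. Payload 4.9 kg.
Tool frame: the origin (TCP) lies between the finger pads; the fingertips stand 14 mm ahead of it and the grasp point (between the pads) lies 5 mm behind it (bot.tips_ahead is the z of the fingertips in the tool frame, in m); z points along the fingers, y is the line along which they close (so a half turn about z gives the same grasp; the last joint's range is limited). The gripper opens to 85 mm and grips with 20 to 120 N. Pads are 22 mm wide; open, the fingers measure 114 mm over their backs; the gripper's body (76 mm by 85 mm) begins 54 mm behind the grasp point. The pads swing forward as they close: fully open they stand 13 mm farther back than shut.
Start: joints at [1.133, 0.053, 1.613, -0, 1.476, -0.119], TCP at [0.196, 0.593, 0.245] pointing down, gripper open.
Joint ranges: [-3.01, 3.01], [-1.01, 2.22], [0.06, 2.58], [-1.02, 4.17], [0.09, 2.62], [-3.14, 3.14]. Speed limits (rad/s): [2.57, 2.57, 3.14, 3.14, 3.14, 3.14].

INTERFACE

Orientations are given as [roll, pitch, yaw] about the fixed x, y, z axes, in that order (R = Rz(yaw) Ry(pitch) Rx(roll)).
In Python, from station import status, optics, workorder, bot gives the robot as it stands. The module is installed in compiled form; this text tells all that it offers.
- The arm moves only by the shell command python3 -m creep 'ROWS'. ROWS is text: rows parted by semicolons, each of 7 numbers parted by spaces: the turn, a rotation vector about the tool's x, y, z as a fraction of full scale, then the shift along the tool's x, y, z as a fraction of full scale, then the opening, from 0 (shut) to 1 (fully open). In form: rx ry rz tx ty tz jaw; .... A call has 1 to 12 rows; each row shifts and turns the commanded pose from where the row before left it, along the tool's axes as they then stand; what a row does not reach is not made up. Full scale, the value 1, is 40 mm for a shift and pi/2 rad for a turn. A row lasts 1/8 s, in which the tool goes at most 62.5 mm and 10.7 degrees, less where a joint would pass 70% of its speed; a pose out of reach is approached as far as the arm can. A call with a number of a shift or a turn outside -1 to 1 is refused whole. A call with a gripper value outside its range is refused whole. The fingers move at their own pace and stop on an object; the grip force is fixed at half the most. Time passes only in rows, so rows that do not move let the fingers close. It gives the time, the measured TCP pose, the force, the opening and the grip force at its end, in the units of the state.
- status.observe(): the state, without advancing time (a new reading comes with each control period).
- optics.get_image(name): name is "scene" or "side" or "wrist"; returns the picture (384x512x3 uint8, red, green, blue); there is no depth.
- optics.get_calibration(name): a dict with "vertical_fov" (degrees; the focal length in pixels is half the picture's height over the tangent of half this angle, whatever the lens; pixels are square), "cx", "cy" (the principal point, pixels), "rvec" (rotation vector, rad) and "tvec" (3), from world to camera coordinates, as OpenCV has them; the wrist camera has in their place "tool_from_camera" (4x4, takes a point from camera to tool coordinates, whose origin is the TCP and whose axes are the flange's). Camera axes: x right, y down, z forward; pixel columns grow to the right and rows downward; lengths in m; the calibration is good to about 2 mm. A picture is of the moment at which its call begins: read the wrist's pose just before it. get_calibration takes no time and is no camera call.
- workorder.job_done(): hands the job in; it is judged then, once.
Trained networks look in the newest picture that a camera, given by its name, has taken for a name from the list of things; names that differ only in an ending like _2 or _b are one class to them, and where a whole thing is asked for, a point or a joint stands for the part that bears it (a point fixed in the world has none). Each returns a list of dicts, best first, with "conf" (0 to 1); they miss things now and then, are a little off and sometimes report something else, mostly with a low value. They report only what shows in the picture. A call takes as long as a camera call. They do not tell look-alikes from the thing itself.
- optics.masks_of(camera, query): "pixels" (384x512 bool, what is visible of it) and "bbox" ([left, top, width, height] in pixels, round what is visible of it).
The state is a dict: "time_s": time; "joint_positions": joint angles; "joint_velocities": joint speeds; "effort": joint torques, N m; "ee_pos": TCP position; "ee_rot": TCP orientation; "ft_force": force on the tool from outside, world axes, zero at the start; "wrist_torque": the same for the moment, N m; "width": opening from 0.0 (shut) to 1.0 (fully open); "grasp_force": force on a finger pad.
Only numpy, scipy, OpenCV 4.12 (cv2) and the standard library are available. Lean on these libraries where they do the work, as an engineer would, in place of code of your own. Each camera call takes 0.05 s, during which the arm holds its last target. There are 200 camera calls.

TASK

Pick up the blue hand gauge and press the socket in its lower end squarely onto one of the two slanted brass nipples of the bench gas outlet: the one on the side towards which the red-ball lever leans. Push along the nipple until its sprung sleeve snaps home (the green flag behind it flips over), then keep it pressed there against the spring: the program finishes while the robot is still gripping and pushing. Do not touch the lever or press the other nipple, and leave the two bottles and the flask where they stand.

Things in the scene. Friction and masses are not known exactly. Their poses are not given: they have to be found in the camera images.
- gauge_center (a point): Loose hand gauge, round, 94 mm tall, about 0.25 kg, upright on the bench, mouth down. Point on its axis, 47 mm above the mouth; z axis runs from mouth to dial. From the mouth up: brass socket 38 mm across (0-34 mm), flange 50 across (34-40), blue grip 34 across (40-84, take it here), dial head 36 across (84-94). Turn about the axis does not matter.
- gauge_mouth (a point): Centre of the hand gauge's open socket mouth (its lowest end); z axis from the mouth to the dial. The socket's bore is 20 mm across and 30 mm deep, its rim 38 mm across.
- outlet: Fixed gas outlet: grey block on a plate 130 x 270 mm (x, y), top 50 mm above the bench; origin under its centre. x points away from the robot, y left. Nipples at y = +65 mm (left, slanted 20 degrees from vertical) and -65 mm (right, 30 degrees), both leaning to -x. A green flag on a post behind each (x = 45 mm) flips over backwards as that sleeve goes home.
- left_nipple_tip (a point): Tip of the fixed left (+y) brass nipple; z axis points outward along it. Nose 17 mm across, coned tip; it stands 16 mm out of a round brass sleeve, 42 mm across and 10 mm thick, on which the socket's rim lands. The sleeve slides 10 mm along -z against its spring (the nose then stands 26 mm out), down to a steel boss 46 mm across.
- right_nipple_tip (a point): Tip of the right (-y) brass nipple; same shape and axes as the left.
- left_sleeve (a joint): Travel of the left nipple's sleeve in m: 0 at rest, 0.010 at its stop. It stays put until pushed with about 13 N, then gives way with a snap: the push needed falls to 8 N at 5 mm and 7 N at 8 mm, up to the hard stop. Snapped home beyond 6 mm; it always springs back when let go.
- right_sleeve (a joint): The same for the right nipple.
- lever (a joint): Lean of the change-over lever in rad: about 0.6 = to the left nipple (+y of the outlet), about -0.6 = to the right. The weighted lever falls to one side within the first second and stays. Pivot above the middle of the block, 84 mm above the bench, 35 mm to +x of the outlet's centre.
- lever_ball (a point): Centre of the red ball, 24 mm across, at the lever's end, 62 mm from its pivot.
- brown_bottle: Brown glass bottle with black cap, 60 mm across, 130 mm tall; origin under its base. Leave alone.
- flask: Clear conical flask, 84 mm across, 134 mm tall; origin under its base. Leave alone.
- reagent_jar: White jar with red lid, 72 mm across, 100 mm tall; origin under its base. Leave alone.
Things that resemble listed ones, but are neither listed nor needed, are in the scene too. Leave any purple or turquoise look-alike of the part that bears gauge_center alone.

How it is judged:
On the way, in this order (a step that is already met when the one before it is completed fails the run):
1. the gauge is lifted off the bench in the gripper (height (world z) of gauge_mouth above 0.05 m and contact force between the fingers and gauge above 2 N), for 0.1 s.
2. the gauge's socket is pressed on the live nipple, squarely, and its sleeve has snapped home (((value of joint lever above 0.3 rad and value of joint left_sleeve above 0.006 m and contact force between gauge and left_sleeve above 4 N and distance between gauge_mouth and left_nipple_tip below 0.031 m and angle between the z axis of gauge_mouth and the z axis of left_nipple_tip, either way round below 0.12 rad) or (value of joint lever below -0.3 rad and value of joint right_sleeve above 0.006 m and contact force between gauge and right_sleeve above 4 N and distance between gauge_mouth and right_nipple_tip below 0.031 m and angle between the z axis of gauge_mouth and the z axis of right_nipple_tip, either way round below 0.12 rad)) and contact force between the fingers and gauge above 2 N), for 0.3 s.
At the end, for the whole second after the job is handed in: The gripper still holds the gauge (fingers press it with over 2 N); its socket is over the nipple to which the lever leans (mouth within 31 mm of the tip, axes within 0.12 rad), that sleeve is pushed in more than 6 mm and the gauge bears on it with over 4 N (all of step 2); the arm keeps its last pose, push and grip.
It fails at once if the nipple on the side away from the lever is pressed (sleeve in more than 4 mm) ((value of joint lever above 0.3 rad and value of joint right_sleeve above 0.004 m) or (value of joint lever below -0.3 rad and value of joint left_sleeve above 0.004 m)).
It fails at once if the lever is touched (contact force between any of the arm, the fingers, gauge and lever above 1 N).
It fails at once if a bottle or the flask is shifted by more than 30 mm or tipped (distance of any of brown_bottle, flask, reagent_jar from where it was at the start of the episode above 0.03 m or angle between any of brown_bottle, flask, reagent_jar's own z axis and vertical above 0.4 rad).
It also fails if it takes over 43 s, if anything falls off the work surface, if the arm or the gripper's body presses on something with over 40 N, if the wrist force passes 120 N, or if a joint passes its speed limit or range.

## Working session

There is one attempt and no reset: what is moved stays moved. The work goes in short steps, Python scripts to look and compute and a shell command to move; the robot and the scene stay as the last step left them, time stands still between calls to the robot, and variables do not carry over. Pictures are saved under pics/ and viewed, at most 10 in all, crops included, and the job is handed in when it is done.

```bash
mkdir -p pics
cat > h.py <<'E'
import numpy as np, cv2
from station import status, optics, workorder, bot
from scipy.spatial.transform import Rotation as R
def shot(n,f=None):
    s=status.observe(); im=optics.get_image(n)
    if f: cv2.imwrite('pics/'+f,im[:,:,::-1])
    return s,im
def cam(n,s=None):
    c=optics.get_calibration(n); f=192/np.tan(np.radians(c['vertical_fov'])/2)
    K=np.array([[f,0,c['cx']],[0,f,c['cy']],[0,0,1.]])
    if n=='wrist':
        T=np.eye(4);T[:3,:3]=R.from_euler('xyz',s['ee_rot']).as_matrix();T[:3,3]=s['ee_pos']
        W=T@np.array(c['tool_from_camera']); return K,W[:3,:3].T,-W[:3,:3].T@W[:3,3]
    return K,cv2.Rodrigues(np.array(c['rvec'],float))[0],np.array(c['tvec'],float).ravel()
def proj(C,p):
    K,r,t=C; q=(np.atleast_2d(p)@r.T+t)@K.T; return q[:,:2]/q[:,2:]
def onz(C,uv,z):
    K,r,t=C; d=r.T@np.linalg.inv(K)@np.array([uv[0],uv[1],1.]); o=-r.T@t
    return o+d*(z-o[2])/d[2]
E
python3 - <<'E'
from h import *
ims=[]
for n in ['scene','side']:
    s,im=shot(n,n+'0.png')
    for q in ['gauge_center','outlet','lever_ball']:
        for m in optics.masks_of(n,q): print(n,q,round(m['conf'],2),m['bbox'])
    C=cam(n);print(n,-C[1].T@C[2], optics.get_calibration(n))
print(s)
print(optics.get_calibration('wrist'))
E
```

```text
scene gauge_center 0.91 [321.8, 156.1, 21.4, 33.4]
scene gauge_center 0.77 [356.4, 165.1, 12.2, 26.8]
scene gauge_center 0.75 [357.7, 188.8, 19.3, 33.7]
scene outlet 0.83 [200.4, 192.4, 102.9, 64.7]
scene outlet 0.73 [116.9, 212.5, 30.8, 43.6]
scene lever_ball 0.52 [250.9, 202.0, 24.0, 24.8]
scene [1.36076272 0.06695505 1.12836794] {'vertical_fov': 42.45267120631773, 'cx': 251.88073086717176, 'cy': 191.28733429846588, 'rvec': array([ 1.7525441 ,  1.93628311, -0.6627345 ]), 'tvec': array([ 0.05817804, -0.37354947,  1.72813439])}
side gauge_center 0.88 [162.0, 178.5, 19.4, 41.8]
side gauge_center 0.62 [195.2, 162.6, 12.3, 34.6]
side gauge_center 0.54 [162.6, 167.8, 13.7, 14.1]
side outlet 0.55 [213.8, 180.7, 109.7, 92.8]
side lever_ball 0.6 [264.0, 181.2, 20.1, 29.6]
side [ 0.19741163 -0.88810726  0.65721411] {'vertical_fov': 44.91902829382036, 'cx': 251.27217468482547, 'cy': 200.41403144349556, 'rvec': array([ 2.04285647, -0.41985059,  0.23342187]), 'tvec': array([-0.52067084,  0.21972239,  0.96967015])}
{'time_s': 0.2, 'joint_positions': array([ 1.13301709e+00,  5.31247703e-02,  1.61
[... 383 characters left out ...]
451704]), 'ee_rot': array([-3.14030086e+00, -1.89851314e-04,  2.82281619e+00]), 'ft_force': array([ 0.26966015, -0.07257294,  0.20752133]), 'wrist_torque': array([-0.03079618, -0.00603234, -0.00250387]), 'grasp_force': 0.0, 'width': 0.9992336667594306}
{'vertical_fov': 67.62005126515649, 'cx': 256.45244182891105, 'cy': 193.417861972288, 'tool_from_camera': array([[-7.80486502e-04, -9.51796564e-01, -3.06729020e-01,
         7.95311977e-02],
       [ 9.99999695e-01, -7.41738078e-04, -2.42893582e-04,
         4.98072742e-04],
       [ 3.67268328e-06, -3.06729116e-01,  9.51796853e-01,
        -1.28671286e-01],
       [ 0.00000000e+00,  0.00000000e+00,  0.00000000e+00,
         1.00000000e+00]])}
```

View pics/scene0.png

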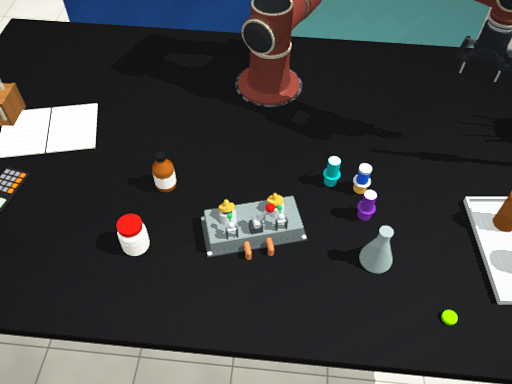

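View pics/side0.png

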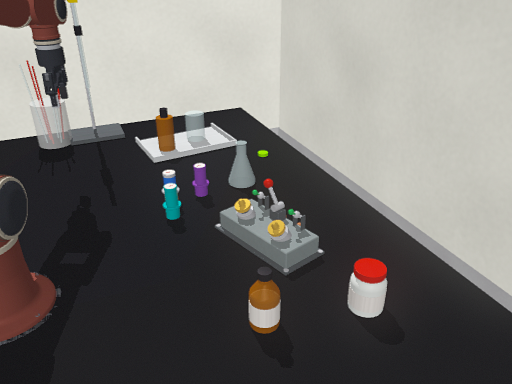

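Blue gauge is at scene (362,180) and side (169,180, partly hidden by turquoise). The red ball, at scene (270,207), leans to the image right, which is +y (left nipple). Next I zoom in on the outlet and compute positions.

Run:
```python
from h import *
a=cv2.imread('pics/scene0.png')[180:270,190:320]; b=cv2.imread('pics/side0.png')[170:280,205:335]
a=cv2.resize(a,None,fx=5,fy=5,interpolation=cv2.INTER_CUBIC)[:, :]
b=cv2.resize(b,None,fx=5,fy=5,interpolation=cv2.INTER_CUBIC)
cv2.imwrite('pics/za.png',a);cv2.imwrite('pics/zb.png',b)
C=cam('scene');D=cam('side')
print('gauge',onz(C,(365,168),.094),onz(D,(169,174),.094))
def tri(u,v):
    P=[c[0]@np.c_[c[1],c[2]] for c in (C,D)]
    X=cv2.triangulatePoints(P[0],P[1],np.array(u,float),np.array(v,float)).ravel();return X[:3]/X[3]
print('ball',tri((270,207.5),(268,183.5)))
for n,u,v in [('bottle',(163,178),None),('jar',(132,240),None),('flask',(377,262),None),('purple',(369,196),None),('turq',(334,161),None)]: print(n,onz(C,u,.09 if n in('purple','turq') else 0.03))
print('corners scene',[onz(C,p,.005).round(3) for p in [(209,253),(304,238)]])
```

```text
gauge [0.43851505 0.29829379 0.094     ] [0.43601655 0.28331079 0.094     ]
ball [0.63081017 0.04707193 0.13413077]
bottle [ 0.47976889 -0.2691314   0.03      ]
jar [ 0.69539077 -0.30601122  0.03      ]
flask [0.69712053 0.32924557 0.03      ]
purple [0.53297701 0.30548771 0.09      ]
turq [0.41769967 0.2135201  0.09      ]
corners scene [array([ 0.699, -0.104,  0.005]), array([0.627, 0.144, 0.005])]
```

View pics/za.png

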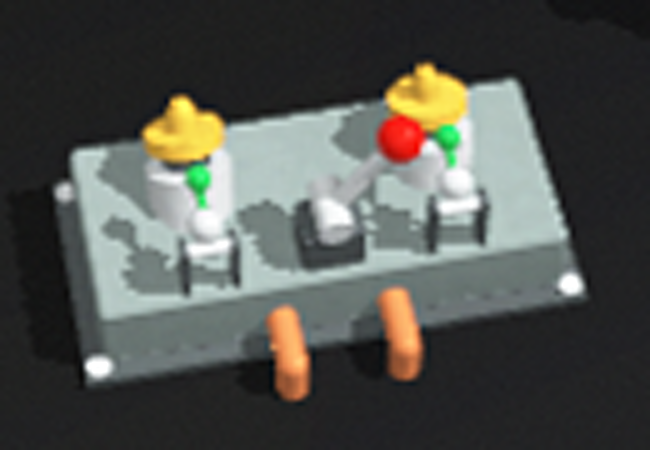

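View pics/zb.png

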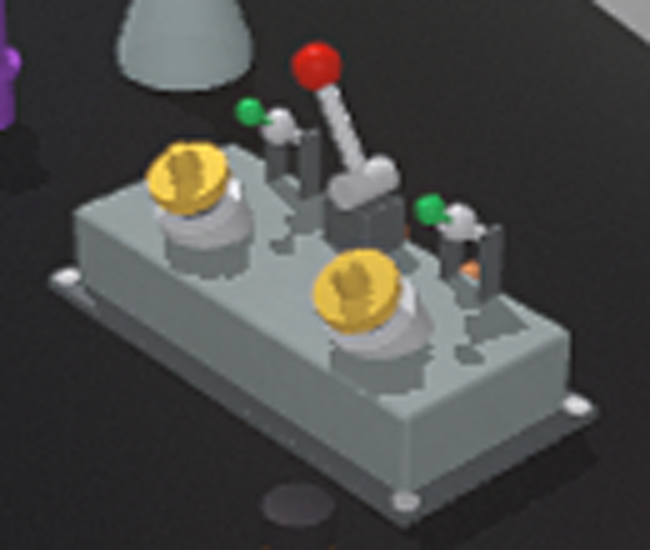

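The zooms show three screws in each view, the lever leaning to +y (over the left nipple in the scene view), and both brass sleeves. I'll fit the outlet pose from the screws and triangulate the tips.

Run:
```python
from h import *
from scipy.optimize import least_squares
C=cam('scene');D=cam('side')
S=lambda u,v:(190+u/5-.4,180+v/5-.4); T=lambda u,v:(205+u/5-.4,170+v/5-.4)
obs=[(C,S(98,366),(1,-1)),(C,S(570,285),(1,1)),(C,S(65,190),(-1,-1)),(D,T(405,502),(-1,-1)),(D,T(576,405),(1,-1)),(D,T(66,277),(-1,1))]
def X(p,l):
    c,s=np.cos(p[2]),np.sin(p[2]);return np.array([p[0]+c*l[0]-s*l[1],p[1]+s*l[0]+c*l[1],l[2]])
def f(p):
    return np.concatenate([(proj(c,X(p,(sx*(.065-p[3]),sy*(.135-p[3]),.006)))[0]-uv) for c,uv,(sx,sy) in obs])
r=least_squares(f,[.61,.03,.2,.008]);p=r.x
print(p.round(4),r.fun.round(1))
P=[c[0]@np.c_[c[1],c[2]] for c in (C,D)]
def tri(u,v):
    q=cv2.triangulatePoints(P[0],P[1],np.array(u,float),np.array(v,float)).ravel();q=q[:3]/q[3]
    c,s=np.cos(p[2]),np.sin(p[2]);d=q[:2]-p[:2];return q.round(4),np.array([c*d[0]+s*d[1],-s*d[0]+c*d[1],q[2]]).round(4)
# sleeve ring centre (top edge ellipse)
print('ball',tri(S(402,140),T(317,66)))
print('Lsleeve',tri(S(427,100),T(188,178)))
print('Rsleeve',tri(S(184,136),T(356,290)))
print('Ltip',tri(S(425,68),T(183,160)));print('Rtip',tri(S(180,100),T(348,275)))
```

```text
[0.6076 0.0023 0.3052 0.0072] [ 0.2  0.6 -0.3  0.2  0.3  0.5 -0.5  0.4 -0.1  0.4 -0.1  0.4]
ball (array([0.6315, 0.0474, 0.1354]), array([0.0363, 0.0358, 0.1354]))
Lsleeve (array([0.5649, 0.0574, 0.0818]), array([-0.0242,  0.0654,  0.0818]))
Rsleeve (array([ 0.599, -0.068,  0.079]), array([-0.0294, -0.0645,  0.079 ]))
Ltip (array([0.5585, 0.0536, 0.0974]), array([-0.0315,  0.0637,  0.0974]))
Rtip (array([ 0.5895, -0.0727,  0.094 ]), array([-0.0398, -0.0661,  0.094 ]))
```

The outlet fit is clean: origin (0.608, 0.002), yaw 0.305, and the ball is at local y +36 mm, so the left nipple is live. Now I move above the gauge.

```bash
cat >> h.py <<'E'
def plan(p,Rm=None,s=None):
    s=s or status.observe(); R0=R.from_euler('xyz',s['ee_rot'])
    print('shift units',(R0.inv().apply(np.array(p)-s['ee_pos'])/.04).round(3))
    if Rm is not None: print('turn units',((R0.inv()*Rm).as_rotvec()/(np.pi/2)).round(3),'shift after turn',(Rm.inv().apply(np.array(p)-s['ee_pos'])/.04).round(3))
E
python3 -m creep '0 0 0 -.9 -.58 0 1;0 0 0 -.9 -.58 0 1;0 0 0 -.9 -.58 0 1;0 0 0 -.9 -.58 0 1;0 0 0 -.9 -.58 0 1;0 0 0 -.9 -.58 0 1;0 0 0 -.9 -.58 0 1;0 0 0 -.9 -.58 0 1;0 0 0 -.9 -.58 0.5 1'
python3 -m creep '0 0 -.107 0 0 0 1;0 0 -.107 0 0 0 1;0 0 -.107 0 0 0 1;0 0 -.107 0 0 0 1;0 0 -.107 0 0 0 1;0 0 -.107 0 0 0 1;0 0 0 0 0 0 .8;0 0 0 0 0 0 .8'
python3 - <<'E'
from h import *
s,im=shot('wrist','w1.png'); C=cam('wrist',s); print(s['ee_pos'],s['ee_rot'],s['time_s'])
for m in optics.masks_of('wrist','gauge_center'):
    px=im[m['pixels']]; b=m['bbox']; print(round(m['conf'],2),b,np.median(px,0))
E
```

```text
time_s: 1.52
ee_pos: [0.44, 0.2931, 0.2274]
ee_rot: [3.138, 0.004, 2.823]
ft_force: [0.2, 0.3, -0.3]
width: 1.0
grasp_force: 0.0
time_s: 2.52
ee_pos: [0.4381, 0.2937, 0.2253]
ee_rot: [3.142, 0.0, -2.454]
ft_force: [-1.4, 0.6, 0.2]
width: 0.8
grasp_force: 0.0
[0.43809168 0.29367392 0.22532239] [ 3.14157235e+00  4.21152843e-05 -2.45425012e+00] 2.525
0.89 [178.8, 92.3, 51.4, 49.0] [242. 254. 254.]
0.76 [238.8, 158.6, 42.8, 50.5] [255. 255. 255.]
0.62 [196.2, 209.4, 40.2, 69.9] [181.  97. 229.]
```

View pics/w1.png

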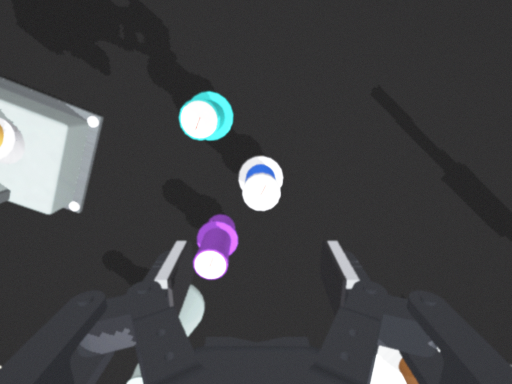

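Blue gauge dial is at (262,190), purple dial at (211,264), turquoise at (200,120). I'll compute the positions.

Run:
```python
from h import *
s=status.observe(); C=cam('wrist',s); R0=R.from_euler('xyz',s['ee_rot'])
for n,uv,z in [('blue dial',(261.5,190),.094),('blue flange',(261,178),.04),('purp',(211,264),.094),('turq',(200,120),.094)]:
    q=onz(C,uv,z); print(n,q.round(4),'tool',R0.inv().apply(q-s['ee_pos']).round(4))
q=onz(C,(261.5,190),.094); plan([q[0],q[1],.059])
```

```text
blue dial [0.4358 0.2992 0.094 ] tool [-0.0017  0.0058  0.1313]
blue flange [0.4375 0.3011 0.04  ] tool [-0.0042  0.0061  0.1853]
purp [0.5306 0.31   0.094 ] tool [-0.0818 -0.0461  0.1313]
turq [0.4205 0.2162 0.094 ] tool [ 0.0628 -0.0486  0.1313]
shift units [-0.043  0.145  4.158]
```

```bash
python3 -m creep '0 0 0 -.06 .15 .5 .8;0 0 0 0 0 .7 .8;0 0 0 0 0 .7 .8;0 0 0 0 0 .7 .8;0 0 0 0 0 .7 .8;0 0 0 0 0 .5 .8;0 0 0 0 0 .3 .8;0 0 0 0 0 0 .8;0 0 0 0 0 0 .8'
python3 -m creep '0 0 0 0 0 0 0;0 0 0 0 0 0 0;0 0 0 0 0 0 0;0 0 0 0 0 0 0;0 0 0 0 0 0 0;0 0 0 0 0 0 0;0 0 0 0 0 0 0;0 0 0 0 0 0 0'
```

```text
time_s: 3.75
ee_pos: [0.4366, 0.3002, 0.062]
ee_rot: [-3.141, 0.001, -2.452]
ft_force: [-0.7, -1.0, 0.3]
width: 0.799
grasp_force: 0.0
time_s: 4.75
ee_pos: [0.437, 0.3, 0.0623]
ee_rot: [-3.141, 0.002, -2.452]
ft_force: [0.4, -1.7, 5.0]
width: 0.39
grasp_force: 59.1
```

Gripped, with the TCP 62 mm above the mouth. Lift and plan the pre-insertion pose.

```bash
python3 -m creep '0 0 0 0 0 -.4 0;0 0 0 0 0 -.7 0;0 0 0 0 0 -.7 0;0 0 0 0 0 -.8 0;0 0 0 0 0 -.8 0;0 0 0 0 0 -.7 0;0 0 0 0 0 0 0'
cat >> h.py <<'E'
O=np.array([.6076,.0023,0]);RO=R.from_euler('z',.3052)
a=RO.apply([-np.sin(np.radians(20)),0,np.cos(np.radians(20))]); yo=RO.apply([0,1,0])
TIP=O+RO.apply([-.030,.065,.097]); RG=R.from_matrix(np.c_[np.cross(yo,-a),yo,-a])
E
python3 - <<'E'
from h import *
print(TIP,a); plan(TIP+a*(.062+.06),RG); print((TIP+a*.122), (status.observe()['joint_positions']).round(2))
E
```

```text
time_s: 5.62
ee_pos: [0.4369, 0.3005, 0.2279]
ee_rot: [-3.141, 0.005, -2.452]
ft_force: [0.1, -0.4, -3.6]
width: 0.391
grasp_force: 59.6
[0.55945494 0.05528163 0.097     ] [-0.32621432 -0.10277156  0.93969262]
shift units [ 2.507 -6.287  0.398]
turn units [ 0.043 -0.217  0.242] shift after turn [ 0.104 -6.767  0.394]
[0.51965679 0.0427435  0.2116425 ] [ 0.46 -0.17  1.85  0.    1.45 -1.8 ]
```

```bash
python3 -m creep '.011 -.054 .0605 0 0 0 0;.011 -.054 .0605 0 0 0 0;.011 -.054 .0605 0 0 0 0;.011 -.054 .0605 0 0 0 0;0 0 0 0 -.5 0 0;0 0 0 0 -.9 0 0;0 0 0 0 -.9 0 0;0 0 0 0 -.9 0 0'
python3 -m creep '0 0 0 0 -.9 0 0;0 0 0 0 -.9 0 0;0 0 0 0 -.9 0 0;0 0 0 0 -.5 0 0;0 0 0 0 0 0 0;0 0 0 0 0 0 0'
python3 - <<'E'
from h import *
plan(TIP+a*.122,RG); s,_=shot('wrist','w2.png'); shot('side','s2.png'); C=cam('wrist',s)
print(s['joint_positions'].round(2),s['ft_force'])
print('tip,sleeve in wrist',proj(C,[TIP,TIP-a*.016]).round(1))
a1=cv2.imread('pics/w2.png'); a2=cv2.imread('pics/s2.png')[90:240,150:350]
a2=cv2.resize(a2,(512,384),interpolation=cv2.INTER_CUBIC); m=np.vstack([a1,a2]); cv2.imwrite('pics/m2.png',cv2.resize(m,None,fx=.78,fy=.78))
E
```

```text
time_s: 6.62
ee_pos: [0.4732, 0.1766, 0.2227]
ee_rot: [-3.139, 0.34, -2.835]
ft_force: [0.2, 0.5, -1.3]
width: 0.393
grasp_force: 60.1
time_s: 7.38
ee_pos: [0.5121, 0.0562, 0.2244]
ee_rot: [-3.14, 0.342, -2.836]
ft_force: [-0.3, 0.1, -2.7]
width: 0.388
grasp_force: 60.0
shift units [ 0.033 -0.378  0.327]
turn units [-0.001 -0.005  0.   ] shift after turn [ 0.035 -0.378  0.327]
[-0.1  -0.43  2.09  0.14  1.17 -2.02] [-0.25339412  0.14441479 -2.70758386]
tip,sleeve in wrist [[240.  187. ]
 [240.9 182.6]]
```

View pics/m2.png

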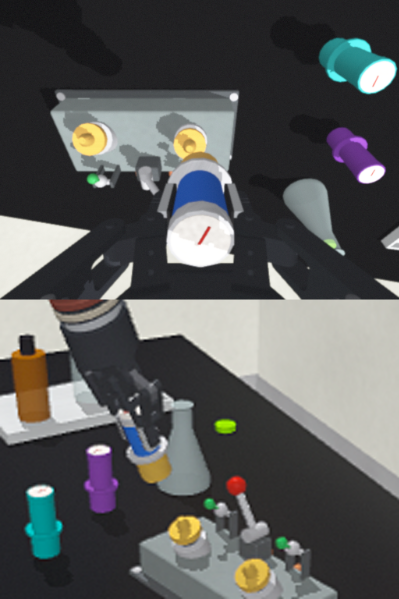

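Wrist: left nipple tip at ≈(243,188), predicted (240,187). Side: the gauge is held aligned above the left nipple. I'll zoom in with overlays for fine correction.

```bash
cat >> h.py <<'E'
def circ(C,c,ax,r):
    u=np.cross(ax,[0,1,0]);u/=np.linalg.norm(u);v=np.cross(ax,u);t=np.linspace(0,2*np.pi,40)
    return proj(C,c+r*(np.outer(np.cos(t),u)+np.outer(np.sin(t),v)))
def over(im,C,s,box,k,gauge=True):
    x,y,w,h=box; z=cv2.resize(im[y:y+h,x:x+w,::-1],None,fx=k,fy=k,interpolation=cv2.INTER_CUBIC)
    def dr(c,ax,r,col): cv2.polylines(z,[np.int32((circ(C,c,ax,r)-[x-.5,y-.5])*k)],True,col,1)
    dr(TIP-a*.016,a,.021,(255,0,255)); dr(TIP,a,.003,(255,0,255)); dr(TIP-a*.026,a,.021,(255,0,255))
    if gauge:
        g=-R.from_euler('xyz',s['ee_rot']).as_matrix()[:,2]; m=s['ee_pos']-g*.062
        for hh,r in [(0,.019),(.034,.025),(.04,.025),(.094,.018)]: dr(m+g*hh,g,r,(0,255,0))
    return z
E
python3 - <<'E'
from h import *
s=status.observe()
w=cv2.imread('pics/w2.png')[:,:,::-1]; d=cv2.imread('pics/s2.png')[:,:,::-1]
A=over(w,cam('wrist',s),s,(200,140,90,90),4.4,False); B=over(d,cam('side'),s,(200,130,90,90),4.4)
sc=shot('scene')[1]; D=over(sc,cam('scene'),s,(230,130,90,90),4.4)
cv2.imwrite('pics/o2.png',cv2.resize(np.hstack([A,B]),None,fx=1,fy=1)); cv2.imwrite('pics/o2b.png',D)
E
```

```text
(no output)
```

View pics/o2.png

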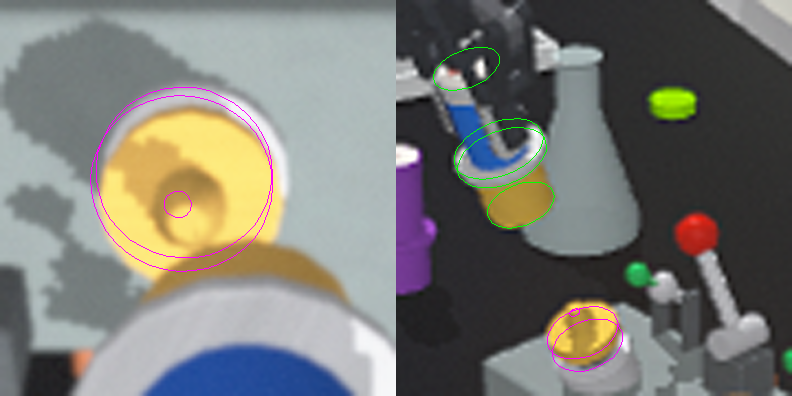

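View pics/o2b.png

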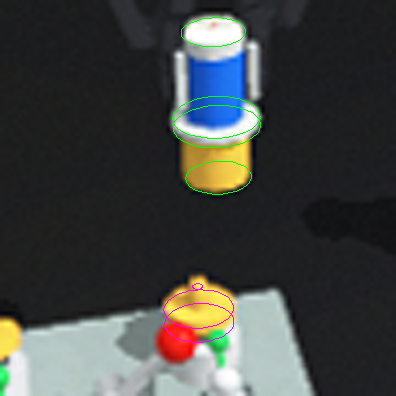

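Overlays: the gauge matches the tool pose well, but the nipple stands a few mm further out than I predicted, and the wrist view is offset by (2.5, 4.7) px. I'll refine with a silhouette fit of the nipple and socket in all views.

```bash
cat > fit.py <<'E'
from h import *
from scipy.optimize import minimize
K=4
def brass(im):
    h=cv2.cvtColor(cv2.resize(im,None,fx=K,fy=K,interpolation=cv2.INTER_CUBIC),cv2.COLOR_RGB2HSV)
    return ((h[...,0]>15)&(h[...,0]<32)&(h[...,1]>110)&(h[...,2]>70)).astype(np.uint8)
def sil(C,base,ax,parts,shape):
    m=np.zeros(shape,np.uint8)
    for h0,r0,h1,r1 in parts:
        p=np.vstack([circ(C,base+ax*h0,ax,r0),circ(C,base+ax*h1,ax,r1)])
        cv2.fillConvexPoly(m,cv2.convexHull(np.int32(np.round(((p+.5)*K-.5)))),1)
    return m
NIP=[(-.026,.021,-.016,.021),(-.016,.0085,-.006,.0085),(-.006,.0085,0,.004)]
SOC=[(0,.019,.034,.019)]
def fit(views,base,ax,parts):
    "views: (im,C,roi x0,y0,x1,y1)"
    L=[(brass(im)[y0*K:y1*K,x0*K:x1*K],C,(x0,y0,x1,y1),im.shape[:2]) for im,C,(x0,y0,x1,y1) in views]
    def cost(d):
        t=0
        for b,C,(x0,y0,x1,y1),sh in L:
            m=sil(C,base+d/1000,ax,parts,(sh[0]*K,sh[1]*K))[y0*K:y1*K,x0*K:x1*K]; t+=(m!=b).sum()/max(b.sum(),1)
        return t
    best=min((minimize(cost,i,method='Nelder-Mead',options=dict(initial_simplex=np.array(i)+np.vstack([np.zeros(3),4*np.eye(3)]))) for i in ([0,0,0],[1.,-1,3],[-2.,1,1])),key=lambda r:r.fun)
    return best.x,best.fun,cost(np.zeros(3))
E
python3 - <<'E'
from fit import *
s=status.observe()
ld=lambda f:cv2.imread('pics/'+f)[:,:,::-1].copy()
w,sd,sc=ld('w2.png'),ld('s2.png'),optics.get_image('scene')
s0,d0=ld('scene0.png'),ld('side0.png')
vs=(s0,cam('scene'),(262,188,290,206)); vd=(d0,cam('side'),(230,192,256,218)); vw=(w,cam('wrist',s),(215,150,275,194))
Ri=RG.inv()
for n,v in [('s+d',[vs,vd]),('s+w',[vs,vw]),('d+w',[vd,vw]),('all',[vs,vd,vw])]:
    x,f,f0=fit(v,TIP,a,NIP); print(n,'mm world',x.round(1),'tool frame',Ri.apply(x).round(1),round(f,2),round(f0,2))
g=-R.from_euler('xyz',s['ee_rot']).as_matrix()[:,2]; m=s['ee_pos']-g*.062
q=[proj(cam(n),m)[0].astype(int) for n in('scene','side')]; print(q)
x,f,f0=fit([(sc,cam('scene'),(q[0][0]-15,q[0][1]-22,q[0][0]+15,q[0][1]+8)),(sd,cam('side'),(q[1][0]-20,q[1][1]-18,q[1][0]+18,q[1][1]+12))],m,g,SOC)
print('gauge',x.round(1),'tool',Ri.apply(x).round(1),round(f,2),round(f0,2))
E
```

```text
s+d mm world [-1.4 -0.6  5.6] tool frame [-0.4 -0.2 -5.8] 0.23 0.71
s+w mm world [0.3 0.9 9. ] tool frame [-3.6  0.8 -8.3] 0.23 0.67
d+w mm world [1.7 3.4 3.3] tool frame [-3.6  2.8 -2.2] 0.19 0.62
all mm world [-0.8  0.   6.3] tool frame [-1.5  0.3 -6.2] 0.45 1.0
[array([279, 169]), array([227, 175])]
gauge [  5.7   0.8 -23.2] tool [ 2.6 -1.  23.8] 1.44 1.86
```

```bash
python3 -m creep '0 -.005 0 .01 -.38 0 0;0 0 0 0 0 .5 0;0 0 0 0 0 .5 0;0 0 0 0 0 .37 0;0 0 0 0 0 0 0;0 0 0 0 0 0 0;0 0 0 0 0 0 0'
python3 - <<'E'
from h import *
import h
h.TIP=TIP+RG.apply([-.001,0,-.006])
s=status.observe(); plan(h.TIP+a*.074,RG); print(s['ft_force'])
L=[]
for n,box in [('wrist',(190,130,130,130)),('side',(205,150,65,65)),('scene',(245,155,65,65))]:
    s,im=shot(n,n+'3.png'); L.append(cv2.resize(over(im,cam(n,s),s,box,400/box[2]),(400,400)))
cv2.imwrite('pics/o3.png',cv2.resize(np.hstack(L),(800,267)) if 0 else np.hstack(L[:2])); cv2.imwrite('pics/o3b.png',L[2])
E
```

```text
time_s: 8.45
ee_pos: [0.5358, 0.0465, 0.1758]
ee_rot: [-3.138, 0.354, -2.835]
ft_force: [-0.0, 0.2, -2.3]
width: 0.384
grasp_force: 60.4
shift units [0.057 0.032 0.065]
turn units [-0.002  0.003  0.001] shift after turn [0.057 0.032 0.065]
[-0.0450085   0.22963904 -2.26201581]
```

View pics/o3.png

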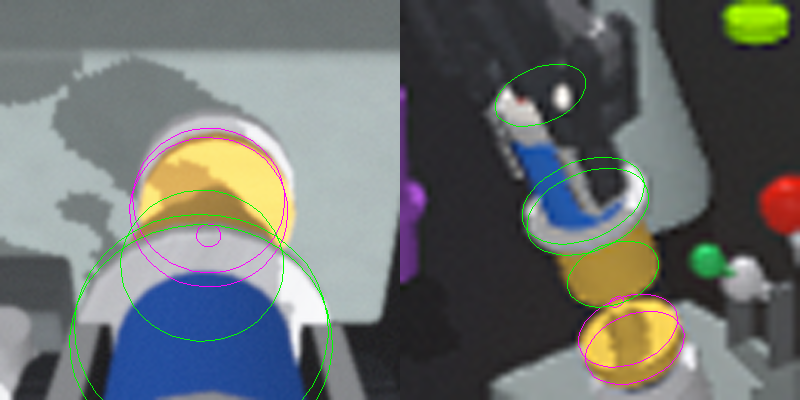

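Wrist view: the gauge flange shows the same vertical camera bias as the nipple, so net lateral fit asks for about +3 mm tool x and +2.3 mm tool y. I correct that and advance gently.

```bash
python3 -m creep '0 0 0 .08 .06 0 0;0 0 0 0 0 0 0;0 0 0 0 0 .12 0;0 0 0 0 0 .12 0;0 0 0 0 0 .12 0;0 0 0 0 0 0 0;0 0 0 0 0 0 0'
python3 - <<'E'
from h import *
s=status.observe(); T=TIP+RG.apply([0,.001,-.006]); plan(T+a*.062,RG); print(RG.inv().apply(s['ft_force']))
E
python3 -m creep '0 0 0 0 0 .08 0;0 0 0 0 0 .08 0;0 0 0 0 0 .08 0;0 0 0 0 0 0 0'
python3 - <<'E'
from h import *
s=status.observe(); T=TIP+RG.apply([0,.001,-.006]); plan(T+a*.062,RG); print(RG.inv().apply(s['ft_force']))
E
```

```text
time_s: 9.48
ee_pos: [0.5365, 0.0494, 0.1599]
ee_rot: [-3.138, 0.352, -2.835]
ft_force: [-0.1, -0.2, -3.4]
width: 0.386
grasp_force: 60.4
shift units [-0.017 -0.006 -0.021]
turn units [-0.002  0.002  0.001] shift after turn [-0.017 -0.006 -0.021]
[ 1.30005281 -0.18815491  3.14624582]
time_s: 9.98
ee_pos: [0.5399, 0.0506, 0.1509]
ee_rot: [-3.139, 0.353, -2.835]
ft_force: [0.4, 0.6, -1.9]
width: 0.387
grasp_force: 60.4
shift units [-0.011 -0.01  -0.261]
turn units [-0.002  0.002  0.001] shift after turn [-0.01  -0.009 -0.262]
[0.12329286 0.40390249 1.95588388]
```

Entering with no side force. Continue.

```bash
python3 -m creep '0 0 0 0 0 .06 0;0 0 0 0 0 .06 0;0 0 0 0 0 0 0'
python3 -m creep '0 0 0 0 0 .05 0;0 0 0 0 0 .05 0;0 0 0 0 0 0 0'
python3 - <<'E'
from h import *
s=status.observe(); T=TIP+RG.apply([0,.001,-.006]); plan(T+a*.062,RG); print(RG.inv().apply(s['ft_force']),s['wrist_torque'])
E
```

```text
time_s: 10.35
ee_pos: [0.5416, 0.0511, 0.1466]
ee_rot: [-3.139, 0.353, -2.836]
ft_force: [2.7, 2.8, -1.8]
width: 0.387
grasp_force: 60.2
time_s: 10.72
ee_pos: [0.543, 0.0514, 0.1432]
ee_rot: [-3.139, 0.353, -2.835]
ft_force: [0.2, 4.0, 2.1]
width: 0.39
grasp_force: 60.1
shift units [-0.002 -0.009 -0.47 ]
turn units [-0.002  0.003  0.001] shift after turn [-0.001 -0.007 -0.47 ]
[-2.00108182  3.79180823 -1.47694786] [ 0.79160084 -0.10184841  0.29841   ]
```

```bash
python3 -m creep '0 0 0 0 .02 0 0;0 0 0 0 0 .05 0;0 0 0 0 0 .05 0;0 0 0 0 0 0 0'
python3 -m creep '0 0 0 0 0 .05 0;0 0 0 0 0 .05 0;0 0 0 0 0 0 0'
python3 - <<'E'
from h import *
s=status.observe(); T=TIP+RG.apply([0,.001,-.006]); plan(T+a*.062,RG); print(RG.inv().apply(s['ft_force']),s['wrist_torque'])
E
```

```text
time_s: 11.22
ee_pos: [0.5443, 0.052, 0.1403]
ee_rot: [-3.137, 0.353, -2.835]
ft_force: [-2.8, 0.4, 7.2]
width: 0.389
grasp_force: 60.7
time_s: 11.6
ee_pos: [0.5456, 0.0525, 0.1362]
ee_rot: [-3.137, 0.353, -2.835]
ft_force: [-0.5, 0.7, 4.4]
width: 0.388
grasp_force: 60.4
shift units [ 0.001 -0.015 -0.659]
turn units [-0.003  0.003  0.001] shift after turn [ 0.004 -0.012 -0.659]
[-1.25959245  0.80934554 -4.2457581 ] [ 0.34335563 -0.04252564  0.1466276 ]
```

The force dropped after the peak, so the sleeve has given way. I push on to the stop.

```bash
python3 -m creep '0 0 0 0 0 .05 0;0 0 0 0 0 .05 0;0 0 0 0 0 0 0'
python3 -m creep '0 0 0 0 0 .05 0;0 0 0 0 0 .04 0;0 0 0 0 0 0 0;0 0 0 0 0 0 0'
python3 - <<'E'
from h import *
s=status.observe(); T=TIP+RG.apply([0,.001,-.006]); plan(T+a*.062,RG); print(RG.inv().apply(s['ft_force']),s['wrist_torque'])
E
```

```text
time_s: 11.98
ee_pos: [0.547, 0.0526, 0.1338]
ee_rot: [-3.137, 0.353, -2.834]
ft_force: [-8.3, -0.7, 13.3]
width: 0.391
grasp_force: 60.3
time_s: 12.48
ee_pos: [0.5494, 0.0526, 0.1341]
ee_rot: [-3.135, 0.355, -2.833]
ft_force: [-20.1, -2.4, 29.4]
width: 0.391
grasp_force: 58.2
shift units [ 0.068  0.008 -0.741]
turn units [-0.004  0.004  0.002] shift after turn [ 0.073  0.013 -0.741]
[  8.64456899   3.7044688  -34.42592607] [0.2199989  1.64251566 0.14130269]
```

At the hard stop. I ease the push and side load slightly, then check the flag.

```bash
python3 -m creep '0 0 0 .03 0 -.04 0;0 0 0 0 0 0 0;0 0 0 0 0 0 0;0 0 0 0 0 0 0'
python3 - <<'E'
from h import *
import h
s,im=shot('side','s4.png'); A=over(im,cam('side'),s,(205,150,65,65),6,False)
s,im=shot('scene','c4.png'); B=over(im,cam('scene'),s,(245,155,65,65),6,False)
cv2.imwrite('pics/o4.png',np.hstack([A,B])); T=TIP+RG.apply([0,.001,-.006]); plan(T+a*.062,RG); print(RG.inv().apply(s['ft_force']))
E
```

```text
time_s: 12.98
ee_pos: [0.5485, 0.0524, 0.1338]
ee_rot: [-3.135, 0.358, -2.834]
ft_force: [-6.9, -0.1, 16.9]
width: 0.389
grasp_force: 58.6
shift units [ 0.041  0.007 -0.739]
turn units [-0.004  0.006  0.001] shift after turn [ 0.048  0.012 -0.739]
[  1.01307331   1.81960832 -18.13500922]
```

View pics/o4.png

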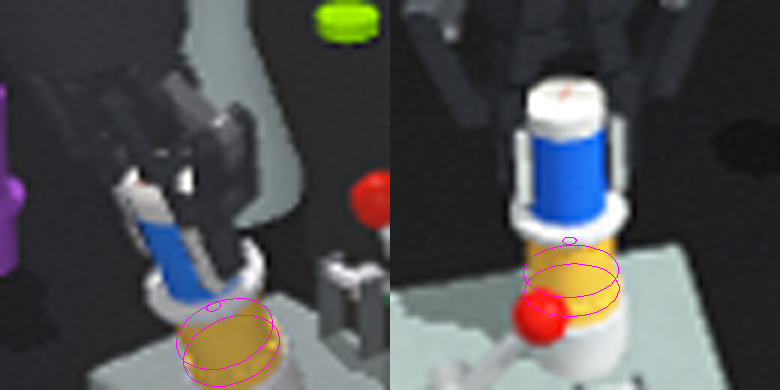

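The green flag behind the left nipple has flipped: its ball is gone from both views. The gauge is seated with about 20 N axial push and little side load, so I hand in.

```bash
python3 -c "
from station import workorder
print(workorder.job_done())"
```

```text
the job is handed in; nothing more can be done
None
```

The blue gauge is pressed onto the left nipple, the side the lever leans to. Its sleeve snapped home and the green flag flipped, and the arm was still gripping and pushing at about 20 N when I handed in at about 13 s. The hand-in call returned no verdict.

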